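# Find the rocking pad cover and seat it

## Robot

A 7-joint arm with a two-finger parallel gripper is mounted at the origin on the work surface. World frame = base frame: x ahead of the robot, y to its left, z up, the work surface at z = 0. Lengths are in m, angles in rad, forces in N, time in s.
With the tool pointing down it reaches from about 0.35 to 0.9 m from the base axis. Payload 8.1 kg.
Tool frame: the origin (TCP) lies at the very end of the fingers, on their centre line; the grasp point (between the pads) lies 19 mm behind it; z points along the fingers, y is the line along which they close (so a half turn about z gives the same grasp; the last joint's range is limited). The gripper opens to 85 mm and grips with 20 to 120 N. Pads are 22 mm wide; open, the fingers measure 114 mm over their backs; the gripper's body (76 mm by 85 mm) begins 54 mm behind the grasp point. The pads swing forward as they close: fully open they stand 13 mm farther back than shut.
Start: joints at [-1.381, 0.434, 0.025, 1.573, -0.012, 1.134, -0.075], TCP at [0.18, 0.598, 0.231] pointing down, gripper open.
Joint ranges: [-2.62, 2.62], [-0.44, 2.09], [-1.27, 1.32], [0.08, 2.57], [-1.32, 4.46], [0.12, 2], [-2.74, 2.74]. Speed limits (rad/s): [2.22, 2.22, 3.01, 3.01, 3.14, 3.14, 3.14].

## Interface

Orientations are given as a unit quaternion [w, x, y, z].
In Python, from cell import r, cams, models gives the robot as it stands.
- The arm moves only by the tool drive_tool, never from a script. Its argument "rows" is a list that holds one entry, the list of rows, each a list of 5 numbers: the shift along the tool's x, y, z in m, then the turn about the tool's z in degrees, then the closure, from 0 (fully open) to 1 (shut). A call has 1 to 8 rows; each row shifts and turns the commanded pose from where the row before left it, along the tool's axes as they then stand; what a row does not reach is not made up. A row lasts 1/12 s, in which the tool goes at most 41.7 mm and 7.16 degrees, less where a joint would pass 70% of its speed; a pose out of reach is approached as far as the arm can. A call with a gripper value outside its range is refused whole. The fingers move at their own pace and stop on an object; the grip force is fixed at half the most. Time passes only in rows, so rows that do not move let the fingers close. It gives the time, the measured TCP pose, the force, the opening and the grip force at its end, in the units of the state.
- r.state(): the state, without advancing time (a new reading comes with each control period).
- cams.read_camera(name): name is "scene" or "top"; returns the picture (384x512x3 uint8, red, green, blue); there is no depth.
- cams.camera_model(name): a dict with "mtx" (3x3 intrinsics, pixels), "R" (3x3) and "t" (3): a world point X has camera coordinates R X + t. Camera axes: x right, y down, z forward; pixel columns grow to the right and rows downward; lengths in m; the calibration is good to about 2 mm. A picture is of the moment at which its call begins. camera_model takes no time and is no camera call.
- r.finish_job(): hands the job in; it is judged then, once.
Trained networks look in the newest picture that a camera, given by its name, has taken for a name from the list of things; names that differ only in an ending like _2 or _b are one class to them, and where a whole thing is asked for, a point or a joint stands for the part that bears it (a point fixed in the world has none). Each returns a list of dicts, best first, with "conf" (0 to 1); they miss things now and then, are a little off and sometimes report something else, mostly with a low value. They report only what shows in the picture. A call takes as long as a camera call.
- models.boxes_of(camera, query): "at" ([column, row] in pixels, amid what is visible of it).
- models.trace(camera, query): "region" (384x512 bool, what is visible of it) and "at" ([column, row] in pixels, amid what is visible of it).
The state is a dict: "t": time; "q": joint angles; "joint_vel": joint speeds; "joint_efforts": joint torques, N m; "ee_pos": TCP position; "tcp_rot": TCP orientation; "contact_force": force on the tool from outside, world axes, zero at the start; "wrist_torque": the same for the moment, N m; "width": finger opening in m; "grip_force": force on a finger pad.
Only numpy, scipy, OpenCV 4.12 (cv2) and the standard library are available. Lean on these libraries where they do the work, as an engineer would, in place of code of your own. Each camera call takes 0.05 s, during which the arm holds its last target. There are 200 camera calls.

## Task

One of the four blue pad covers on the reaction-training board is not seated. Press lightly with a fingertip near the rim of the covers in turn until you find the one that rocks, and only then push that cover down at its middle until it is fully home and level. Do not press hard on the covers that are firm, and leave the stopwatch and the other gear on the board where they lie, neither moved nor picked up.

Things in the scene. Friction and masses are not known exactly. Their poses are not given: they have to be found in the camera images.
- board: plywood reaction-training board fixed on the table, 270 mm (its x) by 440 mm (its y), 18 mm thick; origin at the centre of its underside, z up. Four pads with covers stand on it in a square of 120 mm pitch about its centre, set at different heights (cover tops 22 to 33 mm above the board), so height does not tell which is loose. Covers only tip and go down; they do not come off.
- cover_a: one of four identical round blue covers, 90 mm across, 16 mm deep, flat top, white dot; origin at the centre of its top face, z up, level at the start. Any one of them may be the loose one. A seated cover is firm; the loose one tips about 0.12 rad under 1 to 2 N some 34 mm from its centre, on any side, then stops, and springs level when let go.
- cover_b: one of four identical round blue covers, 90 mm across, 16 mm deep, flat top, white dot; origin at the centre of its top face, z up, level at the start. Any one of them may be the loose one. A seated cover is firm; the loose one tips about 0.12 rad under 1 to 2 N some 34 mm from its centre, on any side, then stops, and springs level when let go.
- cover_c: one of four identical round blue covers, 90 mm across, 16 mm deep, flat top, white dot; origin at the centre of its top face, z up, level at the start. Any one of them may be the loose one. A seated cover is firm; the loose one tips about 0.12 rad under 1 to 2 N some 34 mm from its centre, on any side, then stops, and springs level when let go.
- cover_d: one of four identical round blue covers, 90 mm across, 16 mm deep, flat top, white dot; origin at the centre of its top face, z up, level at the start. Any one of them may be the loose one. A seated cover is firm; the loose one tips about 0.12 rad under 1 to 2 N some 34 mm from its centre, on any side, then stops, and springs level when let go.
- drop_a (a joint): how far cover_a has gone down from its start, in m; 0 at the start for every cover. The loose one yields to about 10 to 13 N straight down at its middle (not at its rim), goes down about 0.005 to its stop and stays there, firm; a seated one hardly moves.
- drop_b (a joint): how far cover_b has gone down from its start, in m; 0 at the start for every cover. The loose one yields to about 10 to 13 N straight down at its middle (not at its rim), goes down about 0.005 to its stop and stays there, firm; a seated one hardly moves.
- drop_c (a joint): how far cover_c has gone down from its start, in m; 0 at the start for every cover. The loose one yields to about 10 to 13 N straight down at its middle (not at its rim), goes down about 0.005 to its stop and stays there, firm; a seated one hardly moves.
- drop_d (a joint): how far cover_d has gone down from its start, in m; 0 at the start for every cover. The loose one yields to about 10 to 13 N straight down at its middle (not at its rim), goes down about 0.005 to its stop and stays there, firm; a seated one hardly moves.
- collar_b: steel spring collar with two black prongs, ring 62 mm across, 24 mm high, lying at one end of the board; origin under the ring. Bystander, loose
- stopwatch: black round stopwatch, 52 mm across, 14 mm high, lying loose on the board between the four covers; origin under its centre. Bystander, loose
- carabiner: aluminium carabiner, 79 by 55 mm, 9 mm thick, lying at one end of the board; origin under its centre. (Other gear up to 0.26 m tall stands on a pine shelf at the left side of the table, beyond y = 0.47 m). Bystander, loose
- grip_trainer: red two-handled grip trainer, 150 by 90 mm, 26 mm high, lying at the other end of the board; origin under its middle. Bystander, loose

How it is judged:
By the outcome, as a careful person would: the job done as asked, in the order asked, and still so for the second after the job is handed in, with the robot touching nothing.
It also fails if it takes over 51 s, if anything falls off the work surface, if the arm or the gripper's body presses on something with over 40 N, if the wrist force passes 120 N, or if a joint passes its speed limit or range.

## Working session

There is one attempt and no reset: what is moved stays moved. The work goes in short steps, Python scripts to look and compute and a tool call to move; the robot and the scene stay as the last step left them, time stands still between calls to the robot, and variables do not carry over. Pictures are saved under pics/ and viewed, at most 10 in all, crops included, and the job is handed in when it is done.

Besides the shell and the picture viewer there is one more tool, called after ">>>" by a JSON object that holds its "name" and its "arguments", one argument or row to a line. drive_tool: Moves the arm, as the interface text tells. Its arguments: {"type":"object","properties":{"rows":{"type":"array","items":{"type":"array","items":{"type":"array","items":{"type":"number"}}}}},"required":["rows"]}

```bash
mkdir -p pics; ls; python3 - <<'E'
from cell import r,cams,models
import cv2,numpy as np
for n in("top","scene"):
    im=cams.read_camera(n); cv2.imwrite(f"pics/{n}0.png",im[:,:,::-1])
    m=cams.camera_model(n); print(n,m)
    for q in("cover_a","stopwatch","board","collar_b","grip_trainer","carabiner"):
        print(q,[(np.round(d["at"],1).tolist(),round(d["conf"],2)) for d in models.boxes_of(n,q)][:6])
print(r.state())
E
```

```text
pics
top {'mtx': array([[372.34698987,   0.        , 258.6954161 ],
       [  0.        , 372.34698987, 196.23785839],
       [  0.        ,   0.        ,   1.        ]]), 'R': array([[-5.44690686e-04, -9.99921121e-01, -1.25480892e-02],
       [-9.87191493e-01,  2.53958063e-03, -1.59519611e-01],
       [ 1.59538895e-01,  1.23004780e-02, -9.87115008e-01]]), 't': array([0.05968177, 0.5709554 , 0.71694267])}
cover_a [([371.5, 233.5], 0.97), ([370.9, 178.8], 0.96), ([312.9, 181.0], 0.86), ([313.2, 238.3], 0.71)]
stopwatch [([337.3, 208.9], 0.59)]
board [([329.3, 215.6], 0.82)]
collar_b [([258.7, 232.4], 0.88)]
grip_trainer [([420.3, 221.0], 0.71), ([368.5, 175.3], 0.6), ([312.0, 182.5], 0.26)]
carabiner [([264.2, 191.4], 0.6)]
scene {'mtx': array([[475.25520224,   0.        , 253.36979667],
       [  0.        , 475.25520224, 191.67654314],
       [  0.        ,   0.        ,   1.        ]]), 'R': array([[ 0.10464402,  0.9944352 ,  0.01217597],
       [ 0.73887433, -0.0695449 , -0.67024491],
       [-0.66566835,  0.07913363, -0.7420401 ]]), 't': array([-0.12019087, -0.37264782,  1.239106
[... 324 characters left out ...]
43447251,  0.02503476,  1.57321009, -0.01154426,
        1.13396991, -0.07505551]), 'joint_vel': array([-2.14134702e-03,  9.20781360e-04, -2.93072053e-04, -8.05245530e-04,
        4.95204059e-04, -4.80416183e-05, -3.41665182e-04]), 'joint_efforts': array([-6.51294886e-04, -6.70125389e+01,  1.02404784e+00, -3.16527057e+01,
        1.56472111e-02,  2.37863460e-03, -4.83694612e-05]), 'ee_pos': array([0.18044901, 0.598407  , 0.23133645]), 'tcp_rot': array([4.11637790e-05, 1.45888438e-01, 9.89301046e-01, 4.00212952e-05]), 'contact_force': array([-0.34012592, -0.10686573,  0.11709664]), 'wrist_torque': array([ 0.0165703 , -0.03951702, -0.01480381]), 'grip_force': 0.0, 'width': 0.08550652204003144}
```

View pics/top0.png

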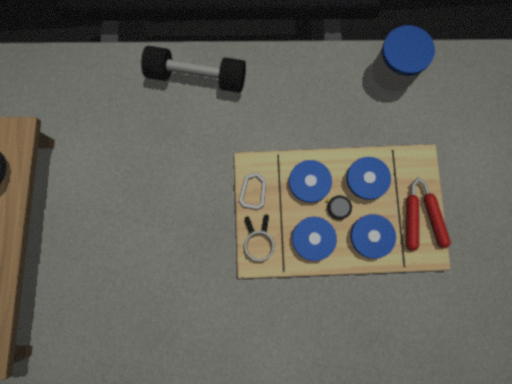

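View pics/scene0.png

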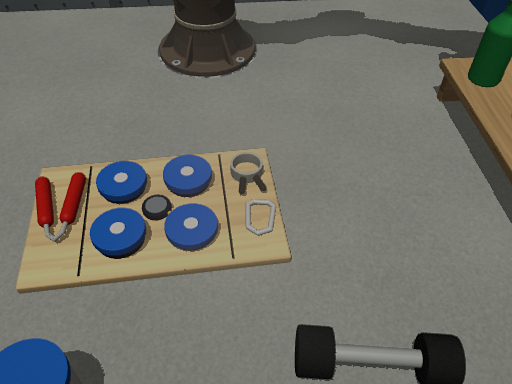

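```bash
cat > h.py <<'E'
import cv2,numpy as np
from cell import r,cams,models
def dots(n,pts):
    im=cams.read_camera(n); out=[]
    for (u,v) in pts:
        u,v=int(u),int(v);p=im[v-10:v+11,u-10:u+11].astype(float)
        red=p[:,:,0]; w=np.clip(red-110,0,None); yy,xx=np.mgrid[-10:11,-10:11]
        w[(xx**2+yy**2)>100]=0
        out.append((u+(w*xx).sum()/w.sum(),v+(w*yy).sum()/w.sum()))
    return np.array(out)
def P(n):
    m=cams.camera_model(n); return m["mtx"]@np.c_[m["R"],m["t"]]
def tri(a,b):
    X=cv2.triangulatePoints(P("top"),P("scene"),np.array(a,float).T,np.array(b,float).T); return (X[:3]/X[3]).T
def proj(n,X):
    x=P(n)@np.r_[X,1]; return x[:2]/x[2]
E
python3 - <<'E'
from h import *
T=dots("top",[(315,239),(374,236),(311,181),(370,178)]); S=dots("scene",[(187,171),(121,178),(191,223),(118,233)])
print(T,S); X=tri(T,S); print(np.round(X,4))
for i in range(4):print(proj("top",X[i])-T[i],proj("scene",X[i])-S[i])
print(np.linalg.norm(X[0]-X[1]),np.linalg.norm(X[0]-X[2]),np.linalg.norm(X[3]-X[1]),np.linalg.norm(X[3]-X[2]))
print(tri([(340,208)],[(156,207)]),X.mean(0))
E
```

```text
[[314.28952971 237.99535514]
 [373.85591009 235.61448926]
 [310.31061242 179.99916107]
 [369.23503558 176.88572625]] [[186.6566855  170.46082863]
 [120.39116231 176.98641678]
 [190.46273637 222.5493604 ]
 [116.72753415 227.95125809]]
[[ 0.4859 -0.0542  0.0437]
 [ 0.4906 -0.1745  0.0428]
 [ 0.606  -0.0495  0.0394]
 [ 0.611  -0.1702  0.0457]]
[0.50923553 0.01416647] [0.34072005 0.02007034]
[ 0.57437147 -0.01650979] [0.38839923 0.05593111]
[0.52228504 0.0173773 ] [0.39483516 0.01994029]
[ 0.58572619 -0.01517379] [0.44706048 0.06239832]
0.12037487273055743 0.12034335883573742 0.12048297215803651 0.12094241566610675
[[ 0.54967462 -0.11201501  0.0207362 ]] [ 0.54836577 -0.11212818  0.04289459]
```

>>> {"name": "drive_tool", "arguments": {
  "rows": [
    [[0, 0, -0.035, -5.6, 1], [0, 0, -0.035, -5.6, 1], [0, 0, -0.035, -5.6, 1], [-0.023, -0.032, 0, 0, 1], [-0.023, -0.032, 0, 0, 1], [-0.023, -0.032, 0, 0, 1], [-0.023, -0.032, 0, 0, 1], [-0.023, -0.032, 0, 0, 1]]
  ]
}}

```text
t: 1.47
ee_pos: [0.2963, 0.4368, 0.3365]
tcp_rot: [0.0, -0.0, 1.0, 0.0]
contact_force: [1.5, 0.4, 0.6]
width: -0.0001
grip_force: 0.0
```

>>> {"name": "drive_tool", "arguments": {
  "rows": [
    [[-0.0215, -0.0303, 0.012, 0, 1], [-0.0215, -0.0303, 0.012, 0, 1], [-0.0215, -0.0303, 0.014, 0, 1], [-0.0215, -0.0303, 0.014, 0, 1], [-0.0215, -0.0303, 0.014, 0, 1], [-0.0215, -0.0303, 0.014, 0, 1], [-0.0215, -0.0303, 0.014, 0, 1], [-0.0215, -0.0303, 0.014, 0, 1]]
  ]
}}

```text
t: 2.13
ee_pos: [0.4684, 0.1945, 0.228]
tcp_rot: [0.0, -0.0, 1.0, 0.0]
contact_force: [0.9, 1.1, 1.1]
width: -0.0002
grip_force: 0.0
```

>>> {"name": "drive_tool", "arguments": {
  "rows": [
    [[-0.0215, -0.0303, 0.014, 0, 1], [-0.0215, -0.0303, 0.014, 0, 1], [-0.0215, -0.0303, 0.014, 0, 1], [-0.0215, -0.0303, 0.014, 0, 1], [-0.0215, -0.0303, 0.014, 0, 1], [-0.0215, -0.0303, 0.014, 0, 1], [-0.0215, -0.0303, 0.014, 0, 1], [-0.0215, -0.0303, 0.014, 0, 1]]
  ]
}}

```text
t: 2.8
ee_pos: [0.6406, -0.0478, 0.1156]
tcp_rot: [0.0, -0.0, 1.0, 0.0]
contact_force: [0.1, 0.3, 0.4]
width: -0.0004
grip_force: 0.0
```

>>> {"name": "drive_tool", "arguments": {
  "rows": [
    [[0, 0, 0, 0, 1], [0, 0, 0, 0, 1]]
  ]
}}

```text
t: 2.97
ee_pos: [0.6397, -0.0494, 0.115]
tcp_rot: [-0.001, 0.002, 1.0, -0.001]
contact_force: [-0.5, 0.5, 0.2]
width: -0.0002
grip_force: 0.0
```

```bash
python3 - <<'E'
from h import *
a=cams.read_camera("top")[100:300,210:470];b=cams.read_camera("scene")[100:300,0:300]
cv2.imwrite("pics/p1.png",cv2.resize(np.hstack([a,b])[:,:,::-1],None,fx=1.4,fy=1.4))
s=r.state();print(s["ee_pos"],s["tcp_rot"],s["contact_force"],proj("top",s["ee_pos"])-[210,100],proj("scene",s["ee_pos"])+[260,-100])
E
```

```text
[ 0.63950497 -0.04552029  0.11620187] [-1.82344923e-04 -3.22660411e-04  9.99999859e-01  3.79350356e-04] [ 0.22209043 -0.35687704 -0.31646856] [103.40266129  54.43144708] [449.57858874 108.19401182]
```

View pics/p1.png

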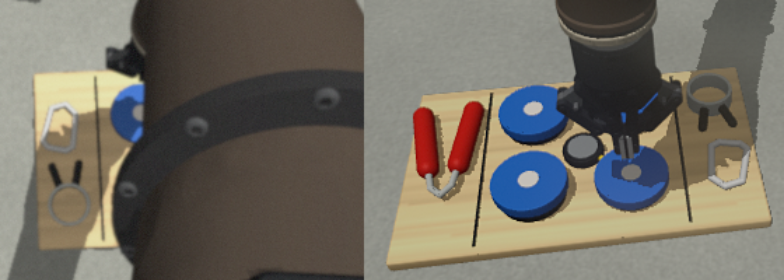

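>>> {"name": "drive_tool", "arguments": {
  "rows": [
    [[0, 0, 0.03, 0, 1], [0, 0, 0.022, 0, 1], [0, 0, 0.012, 0, 1], [0, 0, 0.004, 0, 1], [0, 0, 0, 0, 1], [0, 0, 0, 0, 1], [0, 0, 0, 0, 1]]
  ]
}}

```text
t: 3.65
ee_pos: [0.6406, -0.046, 0.0498]
tcp_rot: [0.001, -0.0, 1.0, 0.0]
contact_force: [0.1, 0.6, -0.5]
width: 0.0004
grip_force: 0.0
```

>>> {"name": "drive_tool", "arguments": {
  "rows": [
    [[0, 0, 0.0005, 0, 1], [0, 0, 0.0005, 0, 1], [0, 0, 0, 0, 1]]
  ]
}}

```text
t: 3.9
ee_pos: [0.6399, -0.0462, 0.0478]
tcp_rot: [0.0, -0.0, 1.0, 0.0]
contact_force: [0.3, -0.3, -0.7]
width: 0.0
grip_force: 0.0
```

>>> {"name": "drive_tool", "arguments": {
  "rows": [
    [[0, 0, 0.001, 0, 1], [0, 0, 0.001, 0, 1], [0, 0, 0, 0, 1]]
  ]
}}

```text
t: 4.15
ee_pos: [0.6395, -0.0462, 0.0451]
tcp_rot: [-0.0, -0.0, 1.0, 0.0]
contact_force: [0.1, 0.1, -0.5]
width: 0.0001
grip_force: 0.0
```

>>> {"name": "drive_tool", "arguments": {
  "rows": [
    [[0, 0, 0.001, 0, 1], [0, 0, 0, 0, 1]]
  ]
}}

```text
t: 4.32
ee_pos: [0.6395, -0.0462, 0.0441]
tcp_rot: [-0.0, -0.0, 1.0, 0.0]
contact_force: [0.2, -0.9, 0.3]
width: -0.0004
grip_force: 0.0
```

>>> {"name": "drive_tool", "arguments": {
  "rows": [
    [[0, 0, 0.001, 0, 1], [0, 0, 0, 0, 1]]
  ]
}}

```text
t: 4.48
ee_pos: [0.6395, -0.0462, 0.0431]
tcp_rot: [-0.0, -0.0, 1.0, 0.0]
contact_force: [0.6, -0.4, -0.5]
width: -0.0
grip_force: 0.0
```

>>> {"name": "drive_tool", "arguments": {
  "rows": [
    [[0, 0, 0.0005, 0, 1], [0, 0, 0, 0, 1]]
  ]
}}

```text
t: 4.65
ee_pos: [0.6396, -0.0462, 0.0427]
tcp_rot: [-0.0, -0.0, 1.0, 0.0]
contact_force: [0.4, 0.9, -0.5]
width: -0.0002
grip_force: 0.0
```

>>> {"name": "drive_tool", "arguments": {
  "rows": [
    [[0, 0, 0.0005, 0, 1], [0, 0, 0, 0, 1]]
  ]
}}

```text
t: 4.82
ee_pos: [0.6396, -0.0462, 0.0422]
tcp_rot: [-0.0, -0.0, 1.0, 0.0]
contact_force: [-0.4, 0.5, 0.0]
width: 0.0002
grip_force: 0.0
```

>>> {"name": "drive_tool", "arguments": {
  "rows": [
    [[0, 0, 0.0005, 0, 1], [0, 0, 0, 0, 1]]
  ]
}}

```text
t: 4.98
ee_pos: [0.6396, -0.0462, 0.0417]
tcp_rot: [-0.0, -0.0, 1.0, 0.0]
contact_force: [-0.4, 0.2, -0.5]
width: 0.0002
grip_force: 0.0
```

>>> {"name": "drive_tool", "arguments": {
  "rows": [
    [[0, 0, 0.0005, 0, 1], [0, 0, 0, 0, 1]]
  ]
}}

```text
t: 5.15
ee_pos: [0.6397, -0.0463, 0.0413]
tcp_rot: [0.0, -0.0, 1.0, 0.0]
contact_force: [1.0, 0.6, 1.0]
width: -0.0001
grip_force: 0.3
```

>>> {"name": "drive_tool", "arguments": {
  "rows": [
    [[0, 0, 0.0005, 0, 1], [0, 0, 0, 0, 1]]
  ]
}}

```text
t: 5.32
ee_pos: [0.6398, -0.0462, 0.0411]
tcp_rot: [0.0, -0.0, 1.0, 0.0]
contact_force: [0.2, 0.1, 4.4]
width: -0.0003
grip_force: 2.0
```

>>> {"name": "drive_tool", "arguments": {
  "rows": [
    [[0, 0, -0.02, 0, 1], [-0.0015, -0.031, 0, 0, 1], [-0.0015, -0.031, 0, 0, 1], [-0.0015, -0.031, 0, 0, 1], [-0.001, -0.031, 0, 0, 1], [0, 0, 0.009, 0, 1], [0, 0, 0, 0, 1], [0, 0, 0, 0, 1]]
  ]
}}

```text
t: 5.98
ee_pos: [0.6446, -0.1698, 0.0511]
tcp_rot: [-0.001, 0.0, 1.0, 0.0]
contact_force: [0.2, 0.6, 0.7]
width: 0.0
grip_force: 0.0
```

>>> {"name": "drive_tool", "arguments": {
  "rows": [
    [[0, 0, 0.0005, 0, 1], [0, 0, 0, 0, 1]]
  ]
}}

```text
t: 6.15
ee_pos: [0.6455, -0.1686, 0.0514]
tcp_rot: [0.0, -0.001, 1.0, 0.0]
contact_force: [1.0, -0.3, 0.9]
width: 0.0002
grip_force: 0.0
```

>>> {"name": "drive_tool", "arguments": {
  "rows": [
    [[0, 0, 0.0005, 0, 1], [0, 0, 0, 0, 1]]
  ]
}}

```text
t: 6.32
ee_pos: [0.6454, -0.1693, 0.051]
tcp_rot: [0.0, -0.001, 1.0, 0.0]
contact_force: [-0.7, -0.3, -0.4]
width: 0.0002
grip_force: 0.0
```

>>> {"name": "drive_tool", "arguments": {
  "rows": [
    [[0, 0, 0.0005, 0, 1], [0, 0, 0.0005, 0, 1], [0, 0, 0, 0, 1]]
  ]
}}

```text
t: 6.57
ee_pos: [0.6451, -0.1701, 0.0498]
tcp_rot: [-0.0, -0.0, 1.0, 0.0]
contact_force: [-0.6, 0.9, -0.4]
width: 0.0001
grip_force: 0.0
```

>>> {"name": "drive_tool", "arguments": {
  "rows": [
    [[0, 0, 0.0005, 0, 1], [0, 0, 0, 0, 1]]
  ]
}}

```text
t: 6.73
ee_pos: [0.6451, -0.1703, 0.0492]
tcp_rot: [-0.0, -0.0, 1.0, 0.0]
contact_force: [0.3, 0.3, -0.3]
width: 0.0002
grip_force: 0.0
```

>>> {"name": "drive_tool", "arguments": {
  "rows": [
    [[0, 0, 0.0005, 0, 1], [0, 0, 0, 0, 1]]
  ]
}}

```text
t: 6.9
ee_pos: [0.6452, -0.1703, 0.0488]
tcp_rot: [0.0, -0.0, 1.0, 0.0]
contact_force: [0.3, -0.6, 0.4]
width: 0.0001
grip_force: 0.1
```

>>> {"name": "drive_tool", "arguments": {
  "rows": [
    [[0, 0, 0.0005, 0, 1], [0, 0, 0, 0, 1]]
  ]
}}

```text
t: 7.07
ee_pos: [0.6453, -0.1703, 0.0483]
tcp_rot: [0.0, -0.0, 1.0, -0.0]
contact_force: [0.7, -0.8, 1.8]
width: 0.0001
grip_force: 0.2
```

>>> {"name": "drive_tool", "arguments": {
  "rows": [
    [[0, 0, 0.0005, 0, 1], [0, 0, 0, 0, 1]]
  ]
}}

```text
t: 7.23
ee_pos: [0.6454, -0.1703, 0.0478]
tcp_rot: [0.0, -0.0, 1.0, -0.0]
contact_force: [0.2, 0.2, -0.4]
width: -0.0
grip_force: 0.3
```

>>> {"name": "drive_tool", "arguments": {
  "rows": [
    [[0, 0, 0.0005, 0, 1], [0, 0, 0, 0, 1]]
  ]
}}

```text
t: 7.4
ee_pos: [0.6454, -0.1702, 0.0474]
tcp_rot: [0.0, -0.0, 1.0, -0.0]
contact_force: [1.9, 0.5, 1.7]
width: -0.0006
grip_force: 0.5
```

>>> {"name": "drive_tool", "arguments": {
  "rows": [
    [[0, 0, 0.0005, 0, 1], [0, 0, 0, 0, 1]]
  ]
}}

```text
t: 7.57
ee_pos: [0.6454, -0.1702, 0.0468]
tcp_rot: [0.0, -0.0, 1.0, -0.0]
contact_force: [1.8, -0.6, 1.9]
width: -0.0
grip_force: 0.6
```

>>> {"name": "drive_tool", "arguments": {
  "rows": [
    [[0, 0, 0.0005, 0, 1], [0, 0, 0, 0, 1]]
  ]
}}

```text
t: 7.73
ee_pos: [0.6454, -0.1703, 0.0464]
tcp_rot: [0.0, -0.0, 1.0, -0.0]
contact_force: [1.0, -0.6, 0.3]
width: 0.0004
grip_force: 0.8
```

>>> {"name": "drive_tool", "arguments": {
  "rows": [
    [[0, 0, 0.0005, 0, 1], [0, 0, 0, 0, 1], [0, 0, 0, 0, 1]]
  ]
}}

```text
t: 7.98
ee_pos: [0.6454, -0.1703, 0.0459]
tcp_rot: [0.0, -0.0, 1.0, -0.0]
contact_force: [0.9, 0.3, 0.4]
width: -0.0
grip_force: 0.9
```

```bash
python3 - <<'E'
from h import *
b=cams.read_camera("scene")[140:290,50:250]
cv2.imwrite("pics/p2.png",cv2.resize(b[:,:,::-1],None,fx=3.5,fy=3.5))
for i in range(6):
    s=r.state();print(s["contact_force"],s["ee_pos"],s["grip_force"]);cams.read_camera("top")
E
```

```text
[1.09338175 0.71378302 2.30306053] [ 0.64535363 -0.17021507  0.04586623] 0.9362762211821973
[0.80476248 1.13303746 2.89410198] [ 0.64532756 -0.17027313  0.0458993 ] 0.9302391484379768
[1.58863616 0.37583718 1.82413411] [ 0.6452719  -0.17025417  0.0458587 ] 0.9378699422813952
[ 1.61414375 -0.26038868  2.1366089 ] [ 0.64524656 -0.17025526  0.04585008] 0.947821419686079
[ 1.84385895 -0.23963001  2.31949308] [ 0.6452332  -0.17022917  0.04582872] 0.964135907124728
[ 2.63708665 -0.42239636  2.0678919 ] [ 0.64523727 -0.1702393   0.04585605] 0.9637028421275318
```

View pics/p2.png

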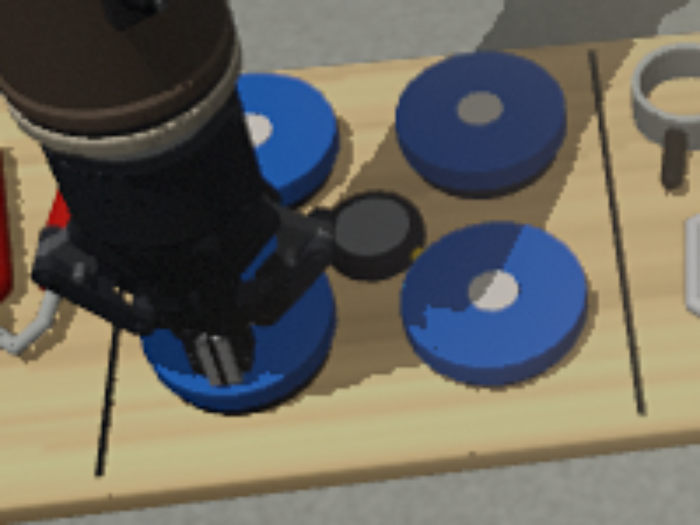

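>>> {"name": "drive_tool", "arguments": {
  "rows": [
    [[0, 0, -0.012, 0, 1], [0.0175, 0, 0, 0, 1], [0.017, 0, 0, 0, 1], [0, 0, 0, 0, 1], [0, 0, 0.007, 0, 1], [0, 0, 0, 0, 1], [0, 0, 0, 0, 1], [0, 0, 0, 0, 1]]
  ]
}}

```text
t: 9.0
ee_pos: [0.6111, -0.1701, 0.0506]
tcp_rot: [-0.0, -0.0, 1.0, 0.0]
contact_force: [0.8, 0.5, -0.4]
width: -0.0003
grip_force: 0.0
```

>>> {"name": "drive_tool", "arguments": {
  "rows": [
    [[0, 0, 0.0005, 0, 1], [0, 0, 0.0005, 0, 1], [0, 0, 0.0005, 0, 1], [0, 0, 0, 0, 1]]
  ]
}}

```text
t: 9.33
ee_pos: [0.6107, -0.1702, 0.0492]
tcp_rot: [-0.0, -0.0, 1.0, 0.0]
contact_force: [0.0, 0.9, -0.2]
width: -0.0001
grip_force: 0.0
```

>>> {"name": "drive_tool", "arguments": {
  "rows": [
    [[0, 0, 0.0005, 0, 1], [0, 0, 0, 0, 1]]
  ]
}}

```text
t: 9.5
ee_pos: [0.6107, -0.1703, 0.049]
tcp_rot: [0.0, -0.0, 1.0, 0.0]
contact_force: [-0.5, -1.0, 2.8]
width: -0.0004
grip_force: 1.2
```

>>> {"name": "drive_tool", "arguments": {
  "rows": [
    [[0, 0, 0.0005, 0, 1], [0, 0, 0, 0, 1]]
  ]
}}

```text
t: 9.67
ee_pos: [0.6108, -0.1703, 0.0489]
tcp_rot: [0.0, -0.0, 1.0, 0.0]
contact_force: [-2.6, 0.3, 5.0]
width: -0.0003
grip_force: 3.1
```

>>> {"name": "drive_tool", "arguments": {
  "rows": [
    [[0, 0, 0.0005, 0, 1], [0, 0, 0, 0, 1]]
  ]
}}

```text
t: 9.83
ee_pos: [0.6108, -0.1703, 0.0485]
tcp_rot: [0.0, -0.0, 1.0, 0.0]
contact_force: [-2.2, 0.4, 8.0]
width: 0.0001
grip_force: 3.9
```

>>> {"name": "drive_tool", "arguments": {
  "rows": [
    [[0, 0, 0.0005, 0, 1], [0, 0, 0, 0, 1]]
  ]
}}

```text
t: 10.0
ee_pos: [0.6108, -0.1703, 0.0481]
tcp_rot: [0.0, -0.0, 1.0, 0.0]
contact_force: [-2.8, 1.1, 8.9]
width: 0.0
grip_force: 4.2
```

>>> {"name": "drive_tool", "arguments": {
  "rows": [
    [[0, 0, 0.0005, 0, 1], [0, 0, 0, 0, 1]]
  ]
}}

```text
t: 10.17
ee_pos: [0.6108, -0.1703, 0.0476]
tcp_rot: [0.0, -0.0, 1.0, 0.0]
contact_force: [-2.6, 0.5, 9.5]
width: 0.0001
grip_force: 4.4
```

>>> {"name": "drive_tool", "arguments": {
  "rows": [
    [[0, 0, 0.0005, 0, 1], [0, 0, 0, 0, 1]]
  ]
}}

```text
t: 10.33
ee_pos: [0.6108, -0.1703, 0.0471]
tcp_rot: [0.0, -0.0, 1.0, 0.0]
contact_force: [-3.2, 0.6, 9.9]
width: 0.0001
grip_force: 4.4
```

>>> {"name": "drive_tool", "arguments": {
  "rows": [
    [[0, 0, 0.0005, 0, 1], [0, 0, 0, 0, 1], [0, 0, 0.0005, 0, 1], [0, 0, 0, 0, 1], [0, 0, 0.0005, 0, 1], [0, 0, 0, 0, 1]]
  ]
}}

```text
t: 10.83
ee_pos: [0.6108, -0.1703, 0.0456]
tcp_rot: [0.0, -0.0, 1.0, 0.0]
contact_force: [-2.4, 1.0, 9.1]
width: -0.0003
grip_force: 4.4
```

>>> {"name": "drive_tool", "arguments": {
  "rows": [
    [[0, 0, 0.0005, 0, 1], [0, 0, 0, 0, 1], [0, 0, 0.0005, 0, 1], [0, 0, 0, 0, 1]]
  ]
}}

```text
t: 11.17
ee_pos: [0.6108, -0.1703, 0.0446]
tcp_rot: [0.0, -0.0, 1.0, 0.0]
contact_force: [-2.6, 1.2, 8.5]
width: 0.0003
grip_force: 4.4
```

>>> {"name": "drive_tool", "arguments": {
  "rows": [
    [[0, 0, 0.0005, 0, 1], [0, 0, 0, 0, 1]]
  ]
}}

```text
t: 11.33
ee_pos: [0.6108, -0.1703, 0.0441]
tcp_rot: [0.0, -0.0, 1.0, 0.0]
contact_force: [-2.6, 0.7, 8.8]
width: 0.0
grip_force: 4.5
```

>>> {"name": "drive_tool", "arguments": {
  "rows": [
    [[0, 0, 0.0005, 0, 1], [0, 0, 0, 0, 1]]
  ]
}}

```text
t: 11.5
ee_pos: [0.6108, -0.1703, 0.0437]
tcp_rot: [0.0, -0.0, 1.0, 0.0]
contact_force: [-2.5, 1.6, 9.6]
width: 0.0001
grip_force: 4.9
```

>>> {"name": "drive_tool", "arguments": {
  "rows": [
    [[0, 0, 0.0005, 0, 1], [0, 0, 0, 0, 1]]
  ]
}}

```text
t: 11.67
ee_pos: [0.6109, -0.1703, 0.0436]
tcp_rot: [0.0, -0.0, 1.0, 0.0]
contact_force: [-4.3, 0.1, 14.2]
width: -0.0002
grip_force: 6.7
```

>>> {"name": "drive_tool", "arguments": {
  "rows": [
    [[0, 0, 0.0005, 0, 1], [0, 0, 0, 0, 1]]
  ]
}}

```text
t: 11.83
ee_pos: [0.6109, -0.1703, 0.0435]
tcp_rot: [0.0, -0.0, 1.0, 0.0]
contact_force: [-6.1, 1.6, 18.0]
width: -0.0
grip_force: 8.9
```

>>> {"name": "drive_tool", "arguments": {
  "rows": [
    [[0, 0, 0.0005, 0, 1], [0, 0, 0, 0, 1]]
  ]
}}

```text
t: 12.0
ee_pos: [0.6109, -0.1703, 0.0434]
tcp_rot: [0.001, -0.0, 1.0, 0.0]
contact_force: [-7.3, 2.0, 23.0]
width: -0.0
grip_force: 11.0
```

The cover hit its stop about 5.5 mm down and the force rose sharply there. I'll lift off and look.

>>> {"name": "drive_tool", "arguments": {
  "rows": [
    [[0, 0, -0.01, 0, 1], [0, 0, -0.03, 0, 1], [0, 0, -0.035, 0, 1], [0, 0, -0.035, 0, 1], [0, 0, -0.035, 0, 1], [0, 0, -0.03, 0, 1], [0, 0.035, 0, 0, 1], [0, 0.035, 0, 0, 1]]
  ]
}}

```text
t: 12.67
ee_pos: [0.6117, -0.1026, 0.2192]
tcp_rot: [0.003, 0.003, 1.0, -0.001]
contact_force: [1.4, 1.1, -1.1]
width: 0.0
grip_force: 0.0
```

>>> {"name": "drive_tool", "arguments": {
  "rows": [
    [[0.01, 0.038, 0, 0, 1], [0.01, 0.038, 0, 0, 1], [0.01, 0.038, 0, 0, 1], [0.01, 0.038, 0, 0, 1], [0.01, 0.038, 0, 0, 1], [0.01, 0.038, 0, 0, 1], [0.01, 0.038, 0, 0, 1], [0, 0, 0, 0, 1]]
  ]
}}

```text
t: 13.33
ee_pos: [0.5376, 0.1757, 0.2163]
tcp_rot: [-0.001, -0.006, 1.0, 0.002]
contact_force: [-0.9, 0.9, -0.4]
width: -0.0004
grip_force: 0.0
```

```bash
python3 - <<'E'
from h import *
a=cams.read_camera("top")[100:300,210:470];b=cams.read_camera("scene")[120:320,0:300]
cv2.imwrite("pics/p3.png",cv2.resize(np.hstack([a,b])[:,:,::-1],None,fx=1.4,fy=1.4))
E
```

```text
(no output)
```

View pics/p3.png

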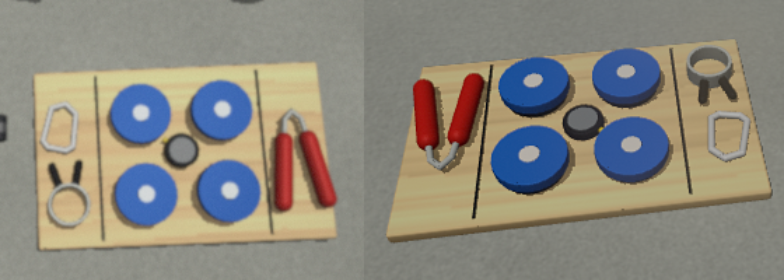

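The picture shows the four covers level and the gear where it was (stopwatch at about (180,150) in the left crop). The pressed cover is at (222,108) in the left crop and (529,155) in the right one. The arm is clear of everything.

```bash
python3 -c "
from cell import r
print(r.finish_job())"
```

```text
the job is handed in; nothing more can be done
None
```

The loose cover was the far-right one as seen from the robot: it rocked about 3 mm under roughly 2 N, and I pushed it down about 5.5 mm at its middle to a firm stop. The only other cover I pressed was firm at about 4 N, the stopwatch and other gear show no movement in the final picture, and the job is handed in.

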